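# Clamp a filter cassette in the sampling station

## Task

Push the white filter cassette along the station's bed, without lifting it, until it lies square and fully home against the stop; if the clamp's orange foot stands too low to let it in, first loosen the black knurled thumbscrew enough. Then turn the thumbscrew clockwise until it seats and the orange foot holds the cassette firmly; stop when the resistance rises and do not force the screw past that. Leave the glassware and other things around the station where they stand, and end clear of everything.

Things in the scene. Friction and masses are not known exactly. Their poses are not given: they have to be found in the camera images.
- station: Fixed clamping station; origin on the bench. +x: the way the cassette is pushed home, z up. Dark grey bed, top at z = 12 mm, x = -135 to 100 mm, 100 mm wide (136 mm from x = 15). White stop block: face at x = 80, 70 mm wide, top z = 48 mm. From it a white clamp arm (30 mm wide, z = 34 to 48) reaches back to x = 40 mm and carries the thumbscrew, axis vertical at x = 57, y = 0 mm.
- guide_mouth (a point): Middle of the mouth of the two black guide rails, on the bed's surface, at station x = 10, y = 0 mm. The rails' tops are 10 mm above the bed; they are about 92 mm apart here and narrow to 64 mm at x = 40 mm, then run straight to the stop: they catch and straighten the cassette as it is pushed.
- pin_left (a point): Top of the upright steel pin (10 mm, black cap 14 mm across, top 97 mm above the bench) fixed 56 mm to the +y side of the thumbscrew's axis. With the fingers wide open, a finger more than 48 mm out from the screw's axis can strike it: open only part of the way.
- pin_right (a point): The same on the -y side of the thumbscrew.
- seat (a point): Where the cassette's centre lies when it is fully home: station x = +25, y = 0, z = 18 mm; same axes as the station.
- cassette_center (a point): Centre of the filter cassette, a loose white plastic block 110 (x) by 60 (y) by 12 (z) mm, about 0.2 kg, a blue and yellow disc on top; x is its long axis, towards the stop. It starts on the bed (its top 24 mm above the bench) 75 to 105 mm short of home, a little askew and off line. Push on its near short side (x = -55 mm); it slides at 1 to 3 N.
- cassette: The same cassette; origin at the centre of its underside.
- screw_grip (a point): Middle of the thumbscrew's knurled head, on its vertical axis. The head is a black cylinder 30 mm across and 26 mm high (13 mm above and below this point), white index line on top. This point is 71 mm above the bench when seated, 1.9 mm higher per rad that it is loose; the clamp arm's top lies 23 mm below it when seated.
- screw (a joint): Turn of the thumbscrew in rad: grows clockwise seen from above, negative while loose, 0 where its shoulder seats. Starts 0.5 to 2.6 rad loose; can be loosened to -4.2. The head sinks 1.9 mm per rad. It turns with about 0.05 N m of friction and stays where it is left; past 0 the resistance rises steeply, about 1.2 N m per rad; more than 0.5 rad past 0 is forcing it.
- foot: Orange sprung foot under the screw, 16 mm across, at station x = 57 mm; origin at the centre of its underside. It clears the cassette's top when the screw is loosened more than about 0.6 rad (by 1.5 mm at -1.4 rad); if it stands lower at the start, loosen the screw first. It meets the top of a cassette that is home about 0.6 rad before the screw seats, and then presses on it with 6 to 11 N.
- amber_jar: Bystander: amber glass jar with black lid, 52 mm across, 85 mm high; origin at the centre of its underside. It stands close beside or behind the station. Leave it alone.
- beaker: Bystander: open glass beaker, 56 mm across, 65 mm high; origin at the centre of its underside. It stands close beside or behind the station. Leave it alone.
- vial: Bystander: glass vial with blue cap, 36 mm across, 60 mm high; origin at the centre of its underside. It stands close beside or behind the station. Leave it alone.
- tub: Bystander: white plastic tub, 50 mm across, 50 mm high; origin at the centre of its underside. It stands close beside or behind the station. Leave it alone.
- weight: Bystander: brass weight, 32 mm across, 40 mm high; origin at the centre of its underside. It stands close beside or behind the station. Leave it alone.
- scoop: Bystander: spoon-like scoop with black handle lying on the bench, 180 mm long along its x, less than 25 mm high; origin at its middle, on the bench. Leave it alone.
Mind the look-alikes: they are no part of the job. What is shaped like the cassette but brown, purple or turquoise is not meant.

How it is judged (in metres and radians):
On the way, in this order (a step that is already met when the one before it is completed fails the run):
1. the cassette is pushed fully home against the stop (x of cassette_center in the frame of seat between -0.004 and 0.004 m and y of cassette_center in the frame of seat between -0.005 and 0.005 m and z of cassette_center in the frame of seat below 0.004 m and angle between the x axis of cassette_center and the x axis of seat, either way round below 0.1 rad), for 0.2 s.
2. the screw is seated and its foot holds the cassette (all of step 1 and value of joint screw between -0.15 and 0.5 rad and contact force between foot and cassette above 3 N), for 0.2 s.
At the end, for the whole second after the job is handed in: The cassette lies home: its centre within 4 mm of the seat along the bed and 5 mm across it, flat on the bed and square to within 0.1 rad, at rest; the thumbscrew stands between 0.15 rad short of seated and 0.5 rad past it, and its foot presses on the cassette with more than 3 N (all of step 2 and linear speed of cassette below 0.01 m/s); the robot touches nothing.
It fails at once if the thumbscrew is forced more than 0.5 rad past where it seats (value of joint screw above 0.5 rad).
It fails at once if the cassette is lifted more than 10 mm off the bed (z of cassette_center in the frame of seat above 0.01 m).
It fails at once if a thing around the station is moved more than 20 mm or tipped (distance of any of amber_jar, beaker, vial, tub, weight, scoop from where it was at the start of the episode above 0.02 m or angle between any of amber_jar, beaker, vial, tub, weight, scoop's own z axis and vertical above 0.4 rad).
It also fails if it takes over 64 s, if anything falls off the work surface, if the arm or the gripper's body presses on something with over 40 N, if the wrist force passes 120 N, or if a joint passes its speed limit or range.

## Robot

A 6-joint arm with a two-finger parallel gripper is mounted at the origin on the work surface. World frame = base frame: x ahead of the robot, y to its left, z up, the work surface at z = 0. Lengths are in mm, angles in rad, forces in N, time in s.
With the tool pointing down it reaches from about 300 to 775 mm from the base axis. Payload 14.6 kg.
Tool frame: the origin (TCP) lies on the centre line of the jaws, within the pads' length; the fingertips stand 19 mm ahead of it and the grasp point (between the pads) is the TCP (bot.tip_reach is the distance from the TCP to the fingertips, in mm); z points along the fingers, y is the line along which they close (so a half turn about z gives the same grasp; the last joint's range is limited). The gripper opens to 85 mm and grips with 20 to 120 N. Pads are 22 mm wide; open, the fingers measure 114 mm over their backs; the gripper's body (76 mm by 85 mm) begins 54 mm behind the grasp point. The pads swing forward as they close: fully open they stand 13 mm farther back than shut.
Start: joints at [-1.367, 0.3, 1.521, -0, 1.321, -0.067], TCP at [147.12, -529.949, 250.281] pointing down, gripper open.
Joint ranges: [-3.03, 3.03], [-0.79, 2.21], [0.23, 2.52], [-1.04, 4.18], [0, 3.07], [-2.55, 2.55]. Speed limits (rad/s): [2.22, 2.22, 2.57, 3.14, 3.14, 3.14].

## Interface

Orientations are given as a unit quaternion [w, x, y, z].
In Python, from rig import bot gives the robot as it stands. Calls block until the motion is done:
- bot.move_to(position, orientation): joint-space move of the TCP to a pose.
- bot.servo_line(position, attitude=None, speed=150, until_force=None): straight line of the TCP; attitude=None keeps the orientation; speed is the mean speed in mm/s. With until_force (N) it stops when the force on the tool has changed by that much, and returns True; else False.
- bot.move_joints(angles): joint-space move.
- bot.move_gripper(opening, grip_force=None): finger opening in mm; grip_force is the grip in N (None keeps the last); returns when the fingers have stopped.
- bot.dwell(seconds).
- bot.ik(position, orientation): joint angles nearest the present ones, or None.
- bot.read_state(): the state.
- bot.read_camera(name): name is "side" or "top" or "wrist"; returns a dict with "image" (400x640x3 uint8, blue, green, red), "depth" (400x640 float32, mm along the optical axis (not along the pixel's ray), 0 where there is no reading), "fovy" (degrees; the focal length in pixels is half the picture's height over the tangent of half this angle, whatever the lens; pixels are square), "cx", "cy" (the principal point, pixels), "eye" and "attitude" of the camera in the world; the wrist camera has in their place "mount" (4x4, takes a point from camera to tool coordinates, whose origin is the TCP and whose axes are the flange's). Camera axes: x right, y down, z forward; pixel columns grow to the right and rows downward; lengths in mm; the calibration is good to about 2 mm. A picture is of the moment at which its call begins: read the wrist's pose just before it.
A pose or a line that the arm cannot do raises bot.MotionError and nothing moves.
- bot.finish_job(): hands the job in; it is judged then, once.
The state is a dict: "clock": time; "joint_positions": joint angles; "qvel": joint speeds; "effort": joint torques, N m; "ee_pos": TCP position; "tool_rot": TCP orientation; "ft_force": force on the tool from outside, world axes, zero at the start; "moment": the same for the moment, N m; "grip_width": finger opening in mm; "grip_force": force on a finger pad.
Only numpy, scipy, OpenCV 4.12 (cv2) and the standard library are available. Lean on these libraries where they do the work, as an engineer would, in place of code of your own. Each camera call takes 0.05 s, during which the arm holds its last target. There are 200 camera calls.

## Working session

There is one attempt and no reset: what is moved stays moved. The work goes in short steps, each a Python script; the robot and the scene stay as the last script left them, time stands still between calls to the robot, and variables do not carry over. Pictures are saved under pics/ and viewed, at most 10 in all, crops included, and the job is handed in when it is done.

```bash
mkdir -p pics; ls
python3 - <<'E'
from rig import bot
import cv2,pickle
s=bot.read_state();print(s['clock'],s['ee_pos'],s['tool_rot'],s['ft_force'])
for n in('top','side'):
    c=bot.read_camera(n);pickle.dump(c,open(n+'.pkl','wb'));cv2.imwrite(f'pics/{n}0.png',c['image'])
    print(n,c['fovy'],c['cx'],c['cy'],c['eye'],c['attitude'])
E
```

```text
pics
0.0 [ 147.06898137 -529.73922233  249.69531205] [-5.95225128e-04  9.90845654e-01  1.34998260e-01 -6.74148513e-05] [-0.3331758   0.42242127  0.00342662]
top 49.971943191745936 319.1982106876731 202.25816663596217 [ 536.88917114  -78.79743268 1270.58556561] [ 0.01824207 -0.69641418  0.71740779  0.00075487]
side 48.104258621745394 317.12067057973087 203.9788155154432 [419.51267781 938.68677948 645.98634329] [ 0.03541906 -0.06971922  0.85849458 -0.50682519]
```

View pics/top0.png

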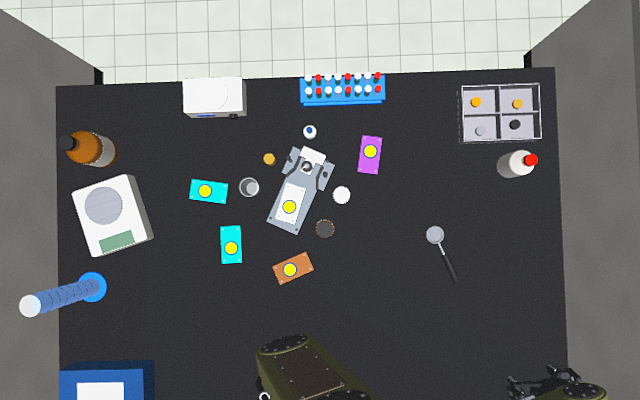

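View pics/side0.png

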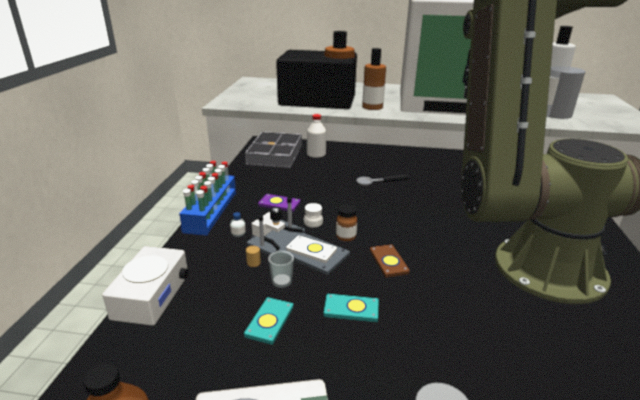

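The top view shows the station at about px (300,190), with its +x pointing up and slightly right. The white cassette is at (290,205). The jar (325,228), tub (341,195), beaker (249,187), weight (269,158) and vial (309,131) stand around it. Next I'll make a coarse fit, then take a close wrist view.

```bash
cat > h.py <<'E'
import numpy as np,cv2,pickle
from scipy.spatial.transform import Rotation as R
from rig import bot
def rot(q): return R.from_quat(np.roll(q,-1)).as_matrix()
def quat(M): return np.roll(R.from_matrix(M).as_quat(),1)
def down(yaw): # tool y axis (closing line) at angle yaw in world, z down
    y=np.array([np.cos(yaw),np.sin(yaw),0]);z=np.array([0,0,-1.]);return quat(np.c_[np.cross(y,z),y,z])
def snap(n,tag=None):
    s=bot.read_state();c=bot.read_camera(n)
    if n=='wrist':
        T=np.eye(4);T[:3,:3]=rot(s['tool_rot']);T[:3,3]=s['ee_pos'];M=T@np.array(c['mount']);c['R'],c['eye']=M[:3,:3],M[:3,3]
    else: c['R']=rot(c['attitude'])
    if tag: cv2.imwrite(f'pics/{tag}.png',c['image']);pickle.dump(c,open(tag+'.pkl','wb'))
    return c
def load(f):
    c=pickle.load(open(f+'.pkl','rb'))
    if 'R' not in c:c['R']=rot(c['attitude'])
    return c
def ray(c,px,z):
    px=np.atleast_2d(px).astype(float);f=c['image'].shape[0]/2/np.tan(np.radians(c['fovy']/2))
    d=np.c_[(px[:,0]-c['cx'])/f,(px[:,1]-c['cy'])/f,np.ones(len(px))]@c['R'].T;e=np.array(c['eye'])
    return e+d*((z-e[2])/d[:,2])[:,None]
def proj(c,P):
    f=c['image'].shape[0]/2/np.tan(np.radians(c['fovy']/2));q=(np.atleast_2d(P)-c['eye'])@c['R'];return q[:,:2]/q[:,2:]*f+[c['cx'],c['cy']]
E
python3 - <<'E'
from h import *
c=load('top')
names=dict(bedNL=(267,225,12),bedNR=(300,236,12),pinL=(291,150,97),pinR=(331,160,97),screw=(307,167,88),yellow=(289,207,24),jar=(325,228,85),tub=(341,195,50),beaker=(249,187,65),weight=(269,158,40),vial=(309,131,60),scoop=(443,255,10),teal=(209,191,12),purple=(370,152,12))
for k,(u,v,z) in names.items(): print(k,ray(c,(u,v),z)[0].round())
p=ray(c,(307,167),80)[0]
print(np.array(bot.read_camera('wrist')['mount']).round(3))
E
```

```text
bedNL [506. 110.  12.]
bedNR [471.  14.  12.]
pinL [712.  26.  97.]
pinR [681. -83.  97.]
screw [665. -17.  88.]
yellow [557.  43.  24.]
jar [495. -61.  85.]
tub [ 586. -109.   50.]
beaker [616. 150.  65.]
weight [700.  95.  40.]
vial [770. -24.  60.]
scoop [ 404. -401.   10.]
teal [612. 279.  12.]
purple [ 711. -199.   12.]
[[ 1.00000e-03 -9.46000e-01 -3.24000e-01  8.37900e+01]
 [ 1.00000e+00  1.00000e-03 -0.00000e+00  3.53000e-01]
 [ 0.00000e+00 -3.24000e-01  9.46000e-01 -1.24105e+02]
 [ 0.00000e+00  0.00000e+00  0.00000e+00  1.00000e+00]]
```

Run:
```python
from h import *
bot.move_to([650,-10,300],down(-.3-np.pi/2))
c=snap('wrist','w1');print(bot.read_state()['clock'],c['fovy'],c['eye'])
```

```text
2.7667 67.9762209819268 [730.07088799 -35.82042181 424.08524944]
```

View pics/w1.png

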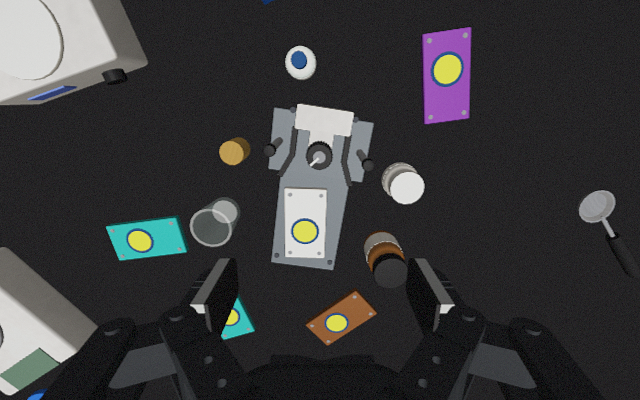

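The wrist view shows everything clearly: cassette centre (305,223), head (319,155), pins (270,150) and (367,164), stop (324,118), bed near corners (273,262) and (333,270).

Run:
```python
from h import *
c=load('w1');im=c['image'].astype(int);g=im.min(2);sat=im.max(2)-g
# cassette: white blob + disc
roi=np.zeros(g.shape,bool);roi[180:262,280:335]=1
m=(((g>150)|(sat>60))&roi).astype(np.uint8)
n,l,st,_=cv2.connectedComponentsWithStats(m);k=1+st[1:,4].argmax();m=(l==k).astype(np.uint8)
ct=max(cv2.findContours(m,0,2)[0],key=cv2.contourArea).reshape(-1,2)
P=ray(c,ct,24)[:,:2].astype(np.float32);r=cv2.minAreaRect(P);print('cass',r, cv2.boxPoints(r).round(1).tolist())
# bed: grey bluish near half
hsv=cv2.cvtColor(c['image'],cv2.COLOR_BGR2HSV)
print('bedpix',c['image'][255,282],c['image'][200,277],c['image'][130,285],'bench',c['image'][290,270],'stop',c['image'][118,324])
mb=((g>70)&(np.indices(g.shape)[0]>195)&(np.indices(g.shape)[0]<275)&(np.indices(g.shape)[1]>262)&(np.indices(g.shape)[1]<349)).astype(np.uint8)
n,l,st,_=cv2.connectedComponentsWithStats(mb);k=1+st[1:,4].argmax();mb=(l==k).astype(np.uint8)
ct=max(cv2.findContours(mb,0,2)[0],key=cv2.contourArea).reshape(-1,2)
P=ray(c,ct,12)[:,:2].astype(np.float32);r=cv2.minAreaRect(P);print('bed',r,cv2.boxPoints(r).round(1).tolist())
# stop block
ms=((g>150)&(np.indices(g.shape)[0]>95)&(np.indices(g.shape)[0]<145)&(np.indices(g.shape)[1]>285)&(np.indices(g.shape)[1]<360)).astype(np.uint8)
ct=max(cv2.findContours(ms,0,2)[0],key=cv2.contourArea).reshape(-1,2)
P=ray(c,ct,48)[:,:2].astype(np.float32);print('stop hull',cv2.approxPolyDP(cv2.convexHull(P),3,True).reshape(-1,2).round().tolist())
d=c['depth']
f=200/np.tan(np.radians(c['fovy']/2));v,u=np.indices(d.shape)
W=np.stack([(u-c['cx'])/f*d,(v-c['cy'])/f*d,d],-1)@c['R'].T+c['eye']
np.set_printoptions(linewidth=250)
print('Z head');print(W[136:172:2,304:336:3,2].round(0).astype(int))
for nme,(a,b) in dict(arm=(135,322),stop=(118,324),cass=(205,295),bed=(255,282)).items(): print(nme,W[a-3:a+4,b-3:b+4,2].mean().round(1))
cv2.imwrite('pics/w1c.png',cv2.resize(c['image'][95:280,255:385],None,fx=3.2,fy=3.2,interpolation=cv2.INTER_CUBIC))
```

```text
cass ((569.69482421875, 40.13116455078125), (60.77112579345703, 109.89673614501953), 70.89142608642578) [[507.79998779296875, 29.399999618530273], [611.7000122070312, -6.599999904632568], [631.5999755859375, 50.900001525878906], [527.7000122070312, 86.80000305175781]]
bedpix [139 134 127] [72 68 65] [148 144 138] bench [38 36 36] stop [212 213 215]
bed ((554.63232421875, 42.07977294921875), (99.94013977050781, 125.61061096191406), 64.30794525146484) [[476.3999938964844, 24.299999237060547], [589.5999755859375, -30.200000762939453], [632.9000244140625, 59.900001525878906], [519.7000122070312, 114.30000305175781]]
stop hull [[731.0, -5.0], [707.0, 6.0], [683.0, -3.0], [674.0, -32.0], [679.0, -57.0], [704.0, -66.0]]
Z head
[[11 13 48 50 48 48 49 48 48 50 12]
 [14 13 48 48 49 48 48 50 49 48 12]
 [11 13 49 50 48 49 49 49 48 48 12]
 [14 13 49 65 75 75 72 48 48 48 13]
 [11 14 73 83 89 88 89 78 49 47 12]
 [12 13 84 90 89 89 88 88 83 48 12]
 [13 66 89 89 88 89 88 89 90 46 13]
 [13 80 88 89 89 90 89 90 89 73 13]
 [14 88 89 88 88 90 90 89 90 87 12]
 [12 89 89 88 90 90 90 90 90 88 12]
 [14 89 91 89 90 89 87 90 90 89 12]
 [13 90 90 89 90 90 89 90 88 90 13]
 [12 90 90 89 91 90 90 90 88 84 11]
 [13 87 89 90 90 90 90 89 88 11 13]
 [11 12 91 89 91 91 90 90 88 13 13]
 [12 12 13 89 89 90 89 89 13 12 11]
 [13 12 12 12 90 89 90 12 13 12 13]
 [13 13 13 13 13 13 12 12 12 13 12]]
arm 56.1
stop 48.5
cass 32.7
bed 13.8
```

View pics/w1c.png

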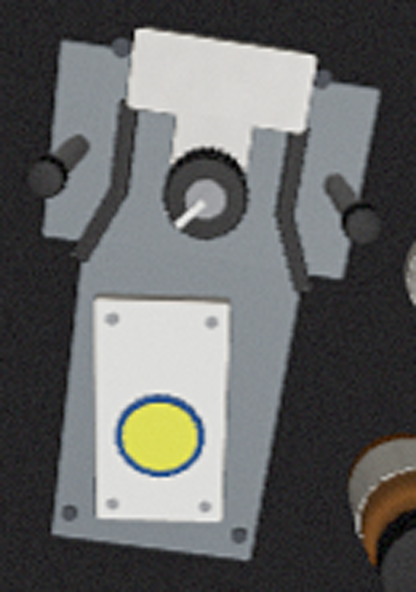

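Run:
```python
from h import *
c=load('w1');d=c['depth'];f=200/np.tan(np.radians(c['fovy']/2));v,u=np.indices(d.shape)
W=np.stack([(u-c['cx'])/f*d,(v-c['cy'])/f*d,d],-1)@c['R'].T+c['eye']
def blob(r,lo,hi):
    a=np.zeros(d.shape,bool);a[r[0]:r[1],r[2]:r[3]]=1
    return W[a&(W[...,2]>lo)&(W[...,2]<hi)]
h=blob((136,175,300,340),86,95);(cx,cy),rr=cv2.minEnclosingCircle(h[:,:2].astype(np.float32))
print('head',h.mean(0),(cx,cy),rr,len(h))
px=cv2.minEnclosingCircle
for n,r in dict(pl=(138,164,258,290),pr=(150,178,350,380)).items():
    p=blob(r,93,102);print(n,p.mean(0),px(p[:,:2].astype(np.float32)),len(p))
pl=blob((138,164,258,290),93,102).mean(0);pr=blob((150,178,350,380),93,102).mean(0)
m=(pl+pr)/2;y=pl-pr;yaw=np.arctan2(-y[0],y[1]);print('mid',m,'sep',np.hypot(*y[:2]),'yaw',yaw)
s=blob((95,140,285,360),44,53);r=cv2.minAreaRect(s[s[:,2]>0][:,:2].astype(np.float32))
print('stopZ',np.median(s[:,2]),'headZ',np.median(h[:,2]))
for name,yw,ctr in(('pins',yaw,m[:2]),):
    X=np.array([np.cos(yw),np.sin(yw)]);Y=np.array([-X[1],X[0]]);O=ctr-57*X
    cb=lambda p:((np.array(p)-O)@X,(np.array(p)-O)@Y)
    print('O',O,'cass',cb([569.7,40.1]),'cass ang rel',np.radians(70.89-90)-yw,'bed',cb([498.05,69.3]),'head',cb(h.mean(0)[:2]))
    q=(s[:,:2]-O);sx=q@X;sy=q@Y;print('stop x',np.percentile(sx[abs(sy)>20],[1,99]),'y',np.percentile(sy,[1,99]))
```

```text
head [671.49343453 -13.30049204  89.10376327] (670.79248046875, -13.30115032196045) 15.576288223266602 545
pl [695.36273738  36.60997407  97.06733926] ((695.2000732421875, 37.0260124206543), 6.801254749298096) 126
pr [647.22151015 -63.56764131  96.90008816] ((646.6585083007812, -63.533836364746094), 6.934770584106445) 121
mid [671.29212377 -13.47883362  96.98371371] sep 111.14464622444251 yaw -0.4479739773696119
stopZ 48.421640363291374 headZ 89.1741463545996
O [619.91651306  11.21016442] cass (np.float64(-57.77482666628087), np.float64(4.288378143133798)) cass ang rel 0.11444155731349553 bed (np.float64(-135.0025678965391), np.float64(-0.4273916214199929)) head (np.float64(57.10419980117618), np.float64(0.24793979670467792))
stop x [ 79.8699971 109.0077491] y [-33.83705669  33.905621  ]
```

The screw is about 2.5 rad loose, so the foot already clears the cassette. Next I'll push it home with two fingertips.

```bash
cat >> h.py <<'E'
YAW=-.448;O=np.array([619.9,11.2]);SX=np.array([np.cos(YAW),np.sin(YAW)]);SY=np.array([-SX[1],SX[0]])
def st(x,y,z): return [*(O+x*SX+y*SY),z]
def loc():
    s=bot.read_state();p=np.array(s['ee_pos']);d=p[:2]-O;return np.r_[d@SX,d@SY,p[2],np.array(s['ft_force'])@np.r_[SX,0],s['ft_force'][2],s['clock']].round(2)
E
python3 - <<'E'
from h import *
q=down(YAW-np.pi/2)
bot.move_gripper(30)
bot.move_to(st(-131,1,80),q);print(loc(),bot.read_state()['grip_width'],bot.tip_reach)
print(bot.servo_line(st(-131,1,24),speed=30,until_force=4),loc())
z=loc()[2]+3
bot.servo_line(st(-131,1,z),speed=30);print(loc())
print(bot.servo_line(st(-48,0,z),speed=30,until_force=20),loc())
print(bot.servo_line(st(-36,0,z),speed=10,until_force=18),loc())
snap('wrist','w2')
E
```

```text
[-129.83    1.43   80.99    1.08    0.34    4.42] 30.258392358934078 19.0
True [-130.99    1.01   30.59   -1.36    7.41    5.88]
[-1.3092e+02  1.0500e+00  3.3700e+01 -3.8000e-01  4.0000e-02  6.1500e+00]
False [-4.805e+01  2.000e-02  3.360e+01 -1.230e+00  2.600e-01  9.070e+00]
True [-4.199e+01  1.000e-02  3.308e+01  4.400e-01 -4.800e-01  9.840e+00]
```

View pics/w2.png

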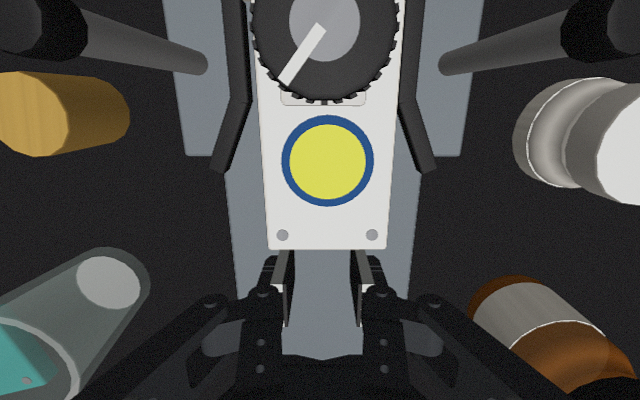

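The cassette sits square between the rails, with its rear edge at row ~249. I'll check that edge against where home should be (x = -30).

Run:
```python
from h import *
c=load('w2')
for p in((270,249),(386,249),(327,161)):
    w=ray(c,p,24)[0][:2]-O;print(p,w@SX,w@SY)
q=bot.read_state()
print(bot.servo_line(st(-36,0,33.3),speed=10,until_force=18),loc())
for i in range(3): bot.dwell(.1);print(loc())
c=snap('wrist','w3')
g=c['image'].min(2);w=[ray(c,(u,np.where(g[200:300,u]>130)[0].max()+200.5),24)[0][:2]-O for u in(280,300,327,350,375)]
print([(round(a@SX,1),round(a@SY,1)) for a in w])
```

```text
(270, 249) -30.001231148827546 25.912346282030928
(386, 249) -29.987596619465283 -32.45495747321144
(327, 161) 14.866452878834725 -2.4635872154004543
True [-41.94  -0.08  32.3   -0.18  -1.34  10.25]
[-4.197e+01 -1.800e-01  3.209e+01 -6.000e-01 -4.000e-02  1.035e+01]
[-42.02  -0.19  32.08  -0.7   -0.2   10.45]
[-4.205e+01 -2.000e-01  3.208e+01 -4.000e-02  1.800e-01  1.055e+01]
[(np.float64(-54.8), np.float64(21.7)), (np.float64(-30.4), np.float64(10.5)), (np.float64(-30.4), np.float64(-3.0)), (np.float64(-30.4), np.float64(-14.5)), (np.float64(-30.4), np.float64(-27.0))]
```

Home and square: the rear edge is at -30.0 to -30.4. Now I'll back off and plan the screw turn.

Run:
```python
from h import *
bot.servo_line(st(-55,0,33),speed=60);bot.servo_line(st(-55,0,150),speed=150)
bot.move_gripper(50,30)
p=st(57,0,150)
print(bot.read_state()['joint_positions'])
for k in np.arange(-3.2,3.2,.4):
    a=bot.ik(p,down(YAW-np.pi/2+k));b=bot.ik(st(57,0,72),down(YAW-np.pi/2+k))
    print(round(k,1),None if a is None else a[5].round(2),None if b is None else np.round(b,2))
print(loc())
```

```text
[-0.00354172  0.45184518  1.55848129  0.00213072  1.14305163  2.0140618 ]
-3.2 -1.14 [-0.07  0.74  1.29 -0.    1.11 -1.14]
-2.8 -1.54 [-0.07  0.74  1.29 -0.    1.11 -1.54]
-2.4 -1.94 [-0.07  0.74  1.29 -0.    1.11 -1.94]
-2.0 -2.34 [-0.07  0.74  1.29 -0.    1.11 -2.34]
-1.6 None None
-1.2 None None
-0.8 None None
-0.4 2.34 [-0.07  0.74  1.29 -0.    1.11  2.34]
-0.0 1.94 [-0.07  0.74  1.29 -0.    1.11  1.94]
0.4 1.54 [-0.07  0.74  1.29 -0.    1.11  1.54]
0.8 1.14 [-0.07  0.74  1.29 -0.    1.11  1.14]
1.2 0.74 [-0.07  0.74  1.29 -0.    1.11  0.74]
1.6 0.34 [-0.07  0.74  1.29 -0.    1.11  0.34]
2.0 -0.06 [-0.07  0.74  1.29 -0.    1.11 -0.06]
2.4 -0.46 [-0.07  0.74  1.29 -0.    1.11 -0.46]
2.8 -0.86 [-0.07  0.74  1.29 -0.    1.11 -0.86]
[-5.5070e+01 -4.0000e-02  1.4961e+02 -1.7000e-01 -1.0000e+00  1.2230e+01]
```

Run:
```python
from h import *
B=YAW-np.pi/2
bot.move_to(st(57,0,150),down(B+2.75))
t=loc()[5];bot.servo_line(st(57,0,150),down(B+2.65),speed=20);print('rot .1 took',loc()[5]-t)
print(bot.servo_line(st(57,0,76.5),speed=70,until_force=6),loc())
bot.move_gripper(25,30);s=bot.read_state();print(loc(),s['grip_width'],s['grip_force'],s['moment'],s['ft_force'])
k,z=2.65,76.5
for i in range(4):
    k-=.1;z-=.19;bot.servo_line(st(57,0,z),down(B+k),speed=10);s=bot.read_state();print(round(k,2),loc()[2:],s['moment'].round(3),s['joint_positions'][5])
```

```text
rot .1 took 0.26000000000000156
False [57.24  0.11 77.1  -0.14  0.95 16.08]
[56.93 -0.49 77.23 -5.32  5.77 16.38] 29.706802238271916 29.235119819641113 [-0.41069448  1.07653902 -0.03618629] [-6.73873723 -1.73085487  5.76939199]
2.55 [77.02 -5.17  6.45 16.63] [-0.428  1.15  -0.083] -0.6050092789743994
2.45 [76.81 -6.5   5.72 16.88] [-0.438  1.245 -0.065] -0.5049679042618135
2.35 [76.64 -6.31  6.41 17.13] [-0.472  1.286 -0.058] -0.4050059254174311
2.25 [76.41 -6.27  7.14 17.38] [-0.478  1.45  -0.007] -0.30501409355529485
```

```bash
cat >> h.py <<'E'
B=YAW-np.pi/2
def mz():
    v=[]
    for i in range(4):
        bot.dwell(.02);s=bot.read_state();v.append([s['moment'][2],s['effort'][5],s['ee_pos'][2],s['ft_force'][2]])
    return np.mean(v,0).round(3)
E
python3 - <<'E'
from h import *
k,z=2.25,76.5-.76
while k>.75:
    k-=.3;z-=.57;bot.servo_line(st(57,0,z),down(B+k),speed=10);print(round(k,2),mz(),loc()[5])
b=mz()[0]
while k>.36:
    k-=.1;z-=.19;bot.servo_line(st(57,0,z),down(B+k),speed=10);m=mz();print(round(k,2),m,loc()[5],bot.read_state()['ft_force'].round(1))
    if abs(m[0]-b)>.2:break
E
```

```text
1.95 [-3.4000e-02  3.2000e-02  7.5845e+01  7.8470e+00] 17.9
1.65 [-4.9000e-02  3.1000e-02  7.5276e+01  9.0450e+00] 18.42
1.35 [-8.4000e-02  2.9000e-02  7.4672e+01  9.8180e+00] 18.93
1.05 [-6.3000e-02  2.6000e-02  7.4077e+01  1.0274e+01] 19.45
0.75 [-5.4000e-02  2.3000e-02  7.3597e+01  1.1456e+01] 19.97
0.65 [-5.7000e-02  1.2400e-01  7.3408e+01  1.1390e+01] 20.35 [-17.   1.  11.]
0.55 [-5.9000e-02  1.2500e-01  7.3244e+01  1.2102e+01] 20.67 [-17.    0.6  12.2]
0.45 [-0.1    0.123 73.058 12.07 ] 20.98 [-17.8  -0.2  12.1]
0.35 [-0.084  0.122 72.873 12.174] 21.3 [-16.3   0.4  11.7]
```

Run:
```python
from h import *
bot.move_gripper(45);bot.dwell(.2);print('free',loc(),bot.read_state()['ft_force'].round(1),mz())
k,z=.35,72.3
bot.servo_line(st(57,0,z),down(B+k),speed=10);print(loc())
bot.move_gripper(25,30);b=mz()[0];print(b,loc(),bot.read_state()['ft_force'].round(1))
while k>-.3:
    k-=.05;z-=.095;bot.servo_line(st(57,0,z),down(B+k),speed=10);m=mz();print(round(k,2),m,loc()[5])
    if abs(m[0]-b)>.2:break
print(bot.read_state()['ft_force'].round(1))
```

```text
free [ 5.705e+01  1.000e-02  7.210e+01 -2.300e-01  1.000e-02  2.180e+01] [-0.2  0.1  0. ] [-3.0000e-03 -0.0000e+00  7.2084e+01 -1.1800e-01]
[ 5.702e+01 -1.000e-02  7.231e+01  1.250e+00 -3.400e-01  2.212e+01]
-0.01 [ 5.704e+01 -3.000e-02  7.241e+01  8.000e-02  1.190e+00  2.246e+01] [-0.1 -0.5  1.2]
0.3 [-2.1000e-02  1.3300e-01  7.2309e+01  2.5380e+00] 22.78
0.25 [-2.3000e-02  1.2000e-01  7.2207e+01  3.0820e+00] 23.09
0.2 [-3.3000e-02  1.1800e-01  7.2093e+01  3.5360e+00] 23.41
0.15 [ 0.492  0.607 72.027  4.662] 23.72
[-3.4 -4.5  4.9]
```

Run:
```python
from h import *
print(mz());bot.move_gripper(45);print(mz(),loc())
bot.servo_line(st(57,0,130),speed=80);bot.servo_line(st(-20,0,220),down(B),speed=150)
c=snap('wrist','w4');d=c['depth'];f=200/np.tan(np.radians(c['fovy']/2));v,u=np.indices(d.shape)
W=np.stack([(u-c['cx'])/f*d,(v-c['cy'])/f*d,d],-1)@c['R'].T+c['eye']
D=W[...,:2]-O;lx=D@SX;ly=D@SY;Z=W[...,2]
print('head',np.median(Z[(np.hypot(lx-57,ly)<10)&(Z>70)]),'stop',np.median(Z[(lx>85)&(lx<105)&(abs(ly)<25)]),'pin',loc())
a=proj(c,[st(-35,45,20),st(110,-60,60)]);print(a)
cv2.imwrite('pics/w4c.png',c['image'])
```

```text
[ 0.489  0.482 72.019  4.286]
[-0.0000e+00 -5.0000e-03  7.1646e+01 -4.9000e-02] [ 5.684e+01  2.200e-01  7.167e+01 -7.000e-02 -2.300e-01  2.416e+01]
head 343.09289750751066 stop 48.452130210719076 pin [-1.9860e+01 -2.1000e-01  2.1888e+02  5.8000e-01 -4.6000e-01  2.6020e+01]
[[282.01442848 189.62048798]
 [392.03116273  40.79323747]]
```

View pics/w4c.png

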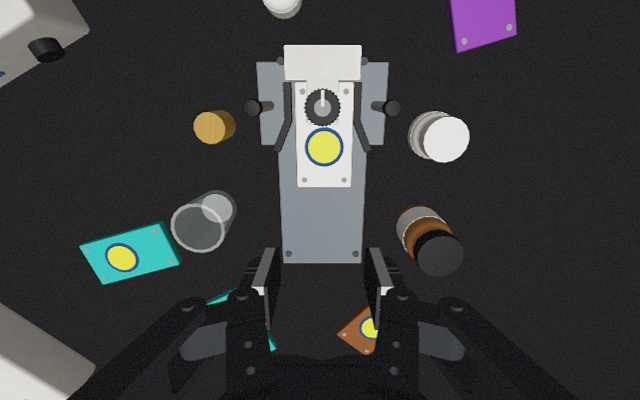

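The cassette is home and square. The index line now points straight at the stop, about 2.5 rad from where it started. I'll measure the head's height and the index angle.

Run:
```python
from h import *
for t in('w1','w4'):
    c=load(t);d=c['depth'];f=200/np.tan(np.radians(c['fovy']/2));v,u=np.indices(d.shape)
    W=np.stack([(u-c['cx'])/f*d,(v-c['cy'])/f*d,d],-1)@c['R'].T+c['eye']
    D=W[...,:2]-O;lx=D@SX;ly=D@SY;Z=W[...,2];r=np.hypot(lx-57,ly)
    h=(Z>75)&(Z<110)
    i=h&(r>7)&(r<14)&(c['image'].min(2)>130)
    print(t,'head',Z[h&(r<12)].mean(),'stop',Z[(lx>85)&(lx<105)&(abs(ly)<25)&(Z<60)].mean(),'index',np.arctan2(ly[i].mean(),lx[i].mean()-57),i.sum())
    m=(lx>-34)&(lx<38)&(abs(ly)<31.5)&(Z>19)&(Z<30)&(c['image'].min(2)>130)
    if t=='w4':print('cass x',lx[m].min(),'y',np.percentile(ly[m],[1,99]))
```

```text
w1 head 89.31051689562103 stop 48.49394226434392 index 2.6616815739648465 22
w4 head 84.79558506912055 stop 48.47064804311266 index -0.14310078441185545 51
cass x -30.009755313625355 y [-31.04308672  27.33626268]
```

Run:
```python
from h import *
k,z=.3,72
bot.servo_line(st(57,0,130),down(B+k),speed=150)
bot.servo_line(st(57,0,z),speed=80);print(loc())
bot.move_gripper(25,30);print(mz(),loc(),bot.read_state()['joint_positions'][5])
for i in range(8):
    k-=.03;z-=.05;bot.servo_line(st(57,0,z),down(B+k),speed=10);m=mz();print(round(k,2),m,loc()[5],bot.read_state()['joint_positions'][5])
    if m[0]>.2:break
```

```text
[57.28  0.11 72.52  0.91  0.48 27.84]
[1.5000e-02 4.0000e-03 7.2744e+01 4.9680e+00] [ 5.732e+01  2.000e-02  7.274e+01 -5.000e-01  4.860e+00  2.818e+01] 1.6441296001426577
0.27 [ 0.486  0.525 72.703  6.162] 28.5 1.6738410179028704
```

Run:
```python
from h import *
k=.27
for i in range(3):
    k+=.015;bot.servo_line(st(57,0,72),down(B+k),speed=10);print(round(k,3),mz())
bot.move_gripper(45);bot.servo_line(st(57,0,130),speed=80)
bot.move_to([650,-10,300],down(-.3-np.pi/2));bot.dwell(.3)
for t in('w1','w5'):
    c=load('w1') if t=='w1' else snap('wrist','w5')
    d=c['depth'];f=200/np.tan(np.radians(c['fovy']/2));v,u=np.indices(d.shape)
    W=np.stack([(u-c['cx'])/f*d,(v-c['cy'])/f*d,d],-1)@c['R'].T+c['eye']
    D=W[...,:2]-O;lx=D@SX;ly=D@SY;Z=W[...,2]
    h=(Z>79)&(Z<93)&(np.hypot(lx-57,ly)<16);hx,hy=lx[h].mean(),ly[h].mean();r=np.hypot(lx-hx,ly-hy)
    i=h&(r>7)&(r<14)&(c['image'].min(2)>110)
    mp=lambda y:Z[(np.hypot(lx-57,ly-y)<8)&(Z>93)&(Z<101)].mean().round(2)
    print(t,'head',Z[h&(r<11)].mean(),np.median(Z[h&(r<11)]),'ctr',hx,hy,'stop',Z[(lx>85)&(lx<105)&(abs(ly)<25)&(Z<60)].mean(),'pins',mp(56),mp(-56),'index',np.arctan2(ly[i].mean()-hy,lx[i].mean()-hx),i.sum())
print(loc())
```

```text
0.285 [ 0.253  0.235 72.712  5.865]
0.3 [-5.0000e-03 -5.0000e-03  7.2724e+01  6.1460e+00]
0.315 [ 3.000e-03 -2.100e-02  7.274e+01  5.829e+00]
w1 head 89.32032834767026 89.3052682628184 ctr 57.643070698591075 0.2153311641661576 stop 48.49394226434392 pins 97.07 96.9 index 2.940443660938649 34
w5 head 84.79609770013515 84.7972231863641 ctr 57.075840502233184 0.11895966220789805 stop 48.42759560521856 pins 96.99 97.02 index -0.2764678731796562 28
[ 36.3   -6.06 299.22  -0.67  -0.93  31.7 ]
```

Run:
```python
from h import *
o=[]
for t in('w1','w4','w5'):
    c=load(t);d=c['depth'];f=200/np.tan(np.radians(c['fovy']/2));v,u=np.indices(d.shape)
    W=np.stack([(u-c['cx'])/f*d,(v-c['cy'])/f*d,d],-1)@c['R'].T+c['eye']
    D=W[...,:2]-O;lx=D@SX;ly=D@SY;Z=W[...,2]
    h=(Z>79)&(Z<93)&(np.hypot(lx-57,ly)<18);r=np.hypot(lx-57,ly)
    print(t,[Z[h&(r>=a)&(r<a+3)].mean().round(2) for a in(0,3,6,9,12)],'arm',np.median(Z[(lx>72)&(lx<79)&(abs(ly)<12)]).round(2),'bed',Z[(lx>-130)&(lx<-120)&(abs(ly)<40)&(Z<25)].mean().round(2))
    # rectified patch of head top plane: station x up, y left
    zt=89.2 if t=='w1' else 84.6
    g=np.array([st(57+24-i*.2,24-j*.2,zt) for i in range(240) for j in range(240)])
    p=proj(c,g).astype(np.float32).reshape(240,240,2);o.append(cv2.remap(c['image'],p[...,0],p[...,1],cv2.INTER_CUBIC))
cv2.imwrite('pics/heads.png',np.hstack(o))
```

```text
w1 [np.float64(89.83), np.float64(89.6), np.float64(89.29), np.float64(89.13), np.float64(88.34)] arm 48.45 bed 12.5
w4 [np.float64(85.27), np.float64(85.13), np.float64(84.72), np.float64(84.63), np.float64(84.24)] arm 48.46 bed 12.51
w5 [np.float64(85.09), np.float64(85.08), np.float64(84.73), np.float64(84.63), np.float64(84.11)] arm 48.46 bed 12.51
```

View pics/heads.png

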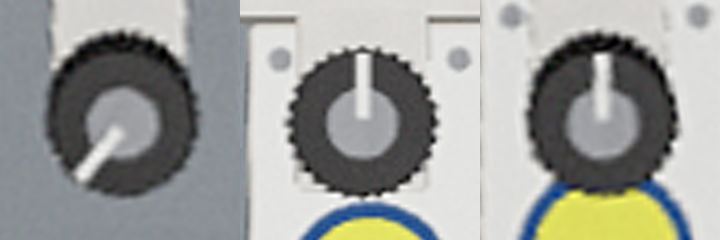

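The index line reads about 0 rad, against 2.48 rad at the start. The head's height gives the same turn. The resistance rose sharply on two separate grips, so the screw is seated. The cassette is home and the arm is clear, so I'm handing in.

Run:
```python
from rig import bot
print(bot.finish_job())
```

```text
the job is handed in; nothing more can be done
None
```

I handed the job in at about 32 s of the 64 s allowed, but no verdict came back. By my last measurements the cassette is home and square against the stop, the thumbscrew is seated to within about 0.1 rad, and the arm is clear; I had no direct reading of the foot's force.

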